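Carry a ball tray on a lifting fork to the weld inspection head

ROBOT

A 7-joint arm with a two-finger parallel gripper is mounted at the origin on the work surface. World frame = base frame: x ahead of the robot, y to its left, z up, the work surface at z = 0. Lengths are in m, angles in rad, forces in N, time in s.
With the tool pointing down it reaches from about 0.4 to 0.85 m from the base axis. Payload 4.4 kg.
Tool frame: the origin (TCP) lies midway between the tips of the shut fingers; the grasp point (between the pads) lies 19 mm behind it; z points along the fingers, x is the direction in which the jaws open and shut, and the axes are right-handed (so a half turn about z gives the same grasp; the last joint's range is limited). The gripper opens to 94 mm and grips with 3 to 60 N. Pads are 16 mm wide; open, the fingers measure 119 mm over their backs; the gripper's body (75 mm by 177 mm) begins 78 mm behind the grasp point.
Start: joints at [-1.314, 0.628, 0.038, 1.517, -0.027, 0.996, -0.02], TCP at [0.206, 0.616, 0.205] pointing down, gripper open.
Joint ranges: [-3.06, 3.06], [-0.37, 2.12], [-1.25, 1.32], [0.18, 2.47], [-1.1, 4.24], [0.23, 1.98], [-2.94, 2.94]. Speed limits (rad/s): [2.57, 2.57, 3.14, 3.14, 3.14, 3.14, 3.14].

INTERFACE

Orientations are given as a unit quaternion [w, x, y, z].
In Python, from rig import readout, viewer, order gives the robot as it stands.
- The arm moves only by the shell command python3 -m pendant 'ROWS'. ROWS is text: rows parted by semicolons, each of 7 numbers parted by spaces: the gripper command: -1 is shut, 1 is fully open, values between are in proportion, then the shift along the world's x, y, z in cm, then the turn, a rotation vector about the world's x, y, z in degrees. In form: gripper dx dy dz ax ay az; .... A call has 1 to 10 rows; each row shifts and turns the commanded pose from where the row before left it; what a row does not reach is not made up. A row lasts 1/10 s, in which the tool goes at most 50 mm and 8.59 degrees, less where a joint would pass 70% of its speed; a pose out of reach is approached as far as the arm can. A call with a gripper value outside its range is refused whole. The fingers move at their own pace and stop on an object; the grip force is fixed at half the most. Time passes only in rows, so rows that do not move let the fingers close. It gives the time, the measured TCP pose, the force and the opening at its end, in the units of the state.
- readout.get_obs(): the state, without advancing time (a new reading comes with each control period).
- viewer.read_camera(name): name is "side" or "top" or "wrist"; returns (picture, depth): 480x640x3 uint8, blue, green, red; 480x640 float32, m along the optical axis (not along the pixel's ray), 0 where there is no reading.
- viewer.camera_model(name): a dict with "K" (3x3 intrinsics, pixels), "dist" ([k1, k2, p1, p2, k3] as OpenCV has them; the pictures are not rectified), "R" (3x3) and "t" (3): a world point X has camera coordinates R X + t. Camera axes: x right, y down, z forward; pixel columns grow to the right and rows downward; lengths in m; the calibration is good to about 2 mm. A picture is of the moment at which its call begins: read the wrist's pose just before it. camera_model takes no time and is no camera call; for the wrist camera it gives the pose at the moment of the call.
- order.sign_off(): hands the job in, once; it reports no verdict.
The state is a dict: "clock": time; "joint_positions": joint angles; "joint_velocities": joint speeds; "tau": joint torques, N m; "position": TCP position; "eef_rot": TCP orientation; "wrist_force": force on the tool from outside, world axes, zero at the start; "moment": the same for the moment, N m; "finger_gap": opening from 0.0 (shut) to 1.0 (fully open).
Only numpy, scipy, OpenCV 4.12 (cv2) and the standard library are available. Lean on these libraries where they do the work, as an engineer would, in place of code of your own. Each camera call takes 0.05 s, during which the arm holds its last target. There are 200 camera calls.

TASK

Take the lifting fork by its black grip, slide its prongs under the small metal tray and lift the tray on the fork, keeping it level so that the loose steel ball stays in its ring pocket, and without the gripper touching the tray or the ball. Carry it over to the square inspection head and hold it there, level and still, centred over the round glass window with the underside of the tray's plate about 80 mm above the glass; do not bump the head and leave the tape roll, rod cup and pipe flange alone. Finish while still holding it there: nothing is put down or let go.

Things in the scene. Friction and masses are not known exactly. Their poses are not given: they have to be found in the camera images.
- fork: Loose steel lifting fork, 0.30 kg, C-shaped from the side, standing on its prongs to the robot's right. Origin: underside, below the grip's middle; +y is the way the prongs point (at the start within 0.4 rad of world +y), z up. Behind, an upright (30 mm wide, y -84 to -76 mm) on an 8 mm high crossbar (y -86 to -74 mm) carries the grip; the space under the grip is open from the +y end
- fork_grip (a point): Middle of the fork's grip, 95 mm above the fork's underside, axes as the fork's. The grip is a black block 22 mm wide (x), 80 mm long (y) and 28 mm tall (80 to 108 mm above the underside); take it across its 22 mm from above
- fork_seat (a point): Point midway between the prongs at the height of their top face, 4 mm above the fork's underside and straight below fork_grip; the tray's middle belongs over it. The two flat prongs are 14 mm wide, 4 mm thick, centred at x = -26 and +26 mm, and run from y = -84 to +62 mm (66 mm over both)
- tray: Loose bare metal tray, 0.22 to 0.36 kg: plate 110 x 110 x 4 mm on two runners along its y axis at its x edges (6 mm wide, 110 mm long, 16 mm high). Origin: bench level under its middle; z up. It starts between fork and inspection head, y axis within 0.4 rad of world +y. The fork goes in from its -y end, pointing along its +y
- tray_center (a point): Middle of the underside of the tray's plate, 16 mm above the tray's origin, axes as the tray's. The tunnel below the plate is 98 mm wide (x), 16 mm high and open at both y ends
- tray_pocket (a point): Middle of the ring pocket, on the plate's top (20 mm above the tray's origin), 28 mm from the tray's middle towards its own +x. The ring is 42 mm in outer and 32 mm in inner diameter and 3.5 mm high, open on top
- ball: Steel ball, 22 mm in diameter, 44 g, lying loose in the ring pocket; it can roll about 4 mm inside the ring and climbs out over the rim when the tray tips about 45 degrees or is jerked. Its origin turns with it: use ball_center
- ball_center (a point): Centre of the ball, 11 mm above the plate's top when it lies in the pocket
- head: Fixed square grey inspection head that looks upwards, 120 x 120 mm, 45 mm high in all; origin on the bench under its middle. It stands to the robot's left of the tray
- head_window (a point): Middle of the head's round glass window (56 mm glass in an 84 mm black disc), on its top, 45 mm above the bench; z is up
- tape: Bystander: roll of red tape lying flat, 96 mm across, 45 mm high; origin under its middle
- rod_cup: Bystander: dark steel cup 56 mm across and 60 mm high with thin filler rods standing in it up to 170 mm; origin under its middle
- flange: Bystander: steel pipe flange 80 mm across with a 36 mm stub, 50 mm high; origin under its middle
Not all that is in view belongs to the job. What is shaped like the fork but brown or green is not meant.

How it is judged:
On the way, in this order (a step that is already met when the one before it is completed fails the run):
1. the held fork is slid under the standing tray (horizontal distance between fork_seat and tray_center below 0.045 m and z of fork_seat in the frame of tray_center below 0.002 m and height (world z) of tray below 0.006 m and contact force between the fingers and fork above 1 N), for 0.1 s.
2. the tray is lifted clear of the bench on the fork (height (world z) of tray above 0.02 m and contact force between fork and tray above 0.8 N and contact force between the fingers and fork above 1 N), for 0.2 s.
At the end, for the whole second after the job is handed in: The held fork alone carries the tray, still (under 20 mm/s, 0.15 rad/s) and level (within 0.09 rad), its middle within 20 mm sideways of the window's middle, the underside of its plate 55 to 105 mm above the glass, the ball in its pocket (centre within 15.5 mm of the pocket's middle) (horizontal distance between tray_center and head_window below 0.02 m and z of tray_center in the frame of head_window between 0.055 and 0.105 m and angle between tray's own z axis and vertical below 0.09 rad and linear speed of tray below 0.02 m/s and angular speed of tray below 0.15 rad/s and distance between ball_center and tray_pocket below 0.0155 m and contact force between fork and tray above 0.8 N and contact force between head and anything else below 0.2 N and contact force between the fingers and fork above 1 N); the arm keeps its last pose, push and grip.
It fails at once if the ball leaves its pocket (distance between ball_center and tray_pocket above 0.022 m).
It fails at once if the tray is tipped by more than 0.35 rad (angle between tray's own z axis and vertical above 0.35 rad).
It fails at once if the gripper or the arm touches the tray or the ball (contact force between any of the fingers, the arm and tray above 0.5 N or contact force between any of the fingers, the arm and ball above 0.5 N).
It fails at once if the inspection head is bumped (contact force between head and anything else above 2 N).
It fails at once if a bystander is disturbed (distance of any of tape, rod_cup, flange from where it was at the start of the episode above 0.02 m).
It also fails if it takes over 54 s, if anything falls off the work surface, if the arm or the gripper's body presses on something with over 40 N, if the wrist force passes 120 N, or if a joint passes its speed limit or range.

## Working session

There is one attempt and no reset: what is moved stays moved. The work goes in short steps, Python scripts to look and compute and a shell command to move; the robot and the scene stay as the last step left them, time stands still between calls to the robot, and variables do not carry over. Pictures are saved under pics/ and viewed, about 8 in all and at most 12, crops included, and the job is handed in when it is done.

```bash
mkdir -p pics
cat > h.py <<'E'
import numpy as np, cv2
from rig import readout, viewer, order
def snap(n):
    m=viewer.camera_model(n); p,d=viewer.read_camera(n)
    return p,d,{k:np.array(v,float) for k,v in m.items() if k in("K","dist","R","t")}
def ray(m,uv,z):
    u=cv2.undistortPoints(np.array(uv,float).reshape(-1,1,2),m["K"],m["dist"])[:,0]
    r=np.c_[u,np.ones(len(u))]@m["R"]; c=-m["R"].T@m["t"]
    return c+r*((z-c[2])/r[:,2])[:,None]
def cloud(m,d):
    v,u=np.mgrid[0:480,0:640]; uv=np.c_[u.ravel(),v.ravel()].astype(float)
    n=cv2.undistortPoints(uv.reshape(-1,1,2),m["K"],m["dist"])[:,0]
    P=np.c_[n,np.ones(len(n))]*d.reshape(-1,1)
    return ((P-m["t"])@m["R"]).reshape(480,640,3)
E
python3 - <<'E'
from h import *
o=readout.get_obs(); print(o)
for n in("top","side"):
    p,d,m=snap(n); cv2.imwrite(f"pics/{n}0.png",p); np.savez(f"{n}0.npz",p=p,d=d,**m); print(n,-m["R"].T@m["t"])
E
```

```text
{'clock': 0.0, 'joint_positions': array([-1.31381421,  0.62931349,  0.03849065,  1.51833882, -0.02701166,
        0.99629073, -0.01998847]), 'joint_velocities': array([ 0.00025165, -0.00014114,  0.00099418, -0.00011458,  0.00148087,
        0.00135172, -0.00015961]), 'tau': array([ 2.70233213e-04, -5.49718273e+01,  1.14368934e+00, -1.86634862e+01,
       -5.19986905e-02,  2.36310106e-02,  1.44603464e-04]), 'position': array([0.20597436, 0.61581682, 0.2045855 ]), 'eef_rot': array([ 5.51289889e-04,  8.11553118e-01,  5.84277929e-01, -7.30948799e-04]), 'wrist_force': array([ 0.36466496, -0.4017756 , -0.03779076]), 'moment': array([ 0.04538267, -0.003709  ,  0.03741894]), 'finger_gap': 0.9963539090949796}
top [ 0.44159161 -0.07056043  1.24348832]
side [0.34636506 0.64082036 0.68040999]
```

View pics/top0.png

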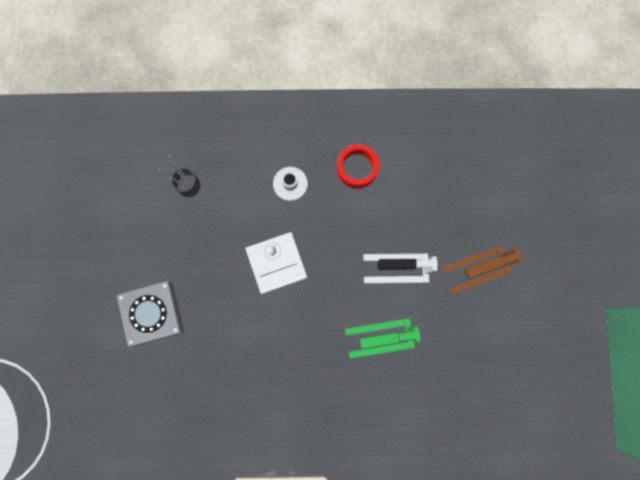

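View pics/side0.png

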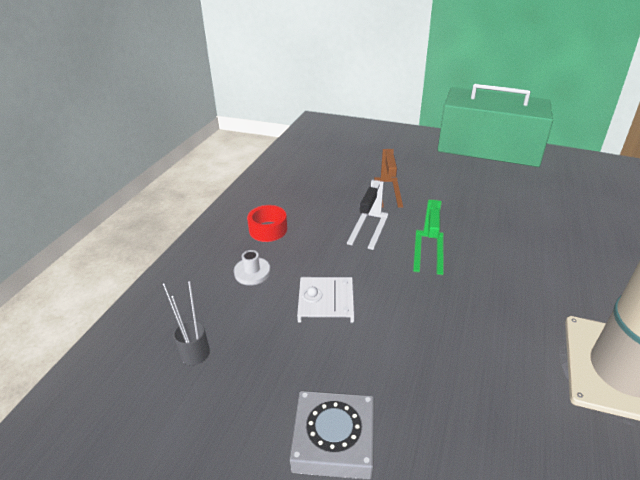

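Top view: the steel fork with the black grip is at px (397,265), a brown fork at (485,263) and a green one at (385,340). Only the steel one has the black grip, so it is the target. The tray is at (276,263) with the ball at (272,251), and the head is at (148,314). The tape (358,166), flange (290,183) and cup (184,181) are well off the path.

Run:
```python
from h import *
f=np.load("top0.npz"); p,d=f["p"],f["d"]; m={k:f[k] for k in("K","dist","R","t")}
C=cloud(m,d); Z=C[...,2]; hsv=cv2.cvtColor(p,cv2.COLOR_BGR2HSV)
def roi(mask,x0,x1,y0,y1):
    o=np.zeros(mask.shape,np.uint8); o[y0:y1,x0:x1]=mask[y0:y1,x0:x1]; return o*255
def rep(name,mask,z):
    c=max(cv2.findContours(mask,0,1)[0],key=cv2.contourArea)
    q=ray(m,c.reshape(-1,2),z)[:,:2].astype(np.float32)
    r=cv2.minAreaRect(q*1000); print(name,np.round(r[0],1),np.round(r[1],1),round(r[2],1),"px",cv2.boundingRect(c),"medz",np.median(Z[mask>0]))
    return q
V=hsv[...,2]; S=hsv[...,1]
rep("grip",roi(V<45,370,420,250,280),.108)
for a in((360,430,250,262),(360,430,272,290)): rep("prong",roi(V>150,*a),.004)
rep("tray",roi(V>130,235,315,225,300),.020)
rep("head",roi(V>100,105,190,270,355),.045)
g=roi((V<60),120,178,285,342); rep("disc",g,.045)
rep("glass",roi((S>25)&(V>130),128,168,294,335),.045)
for nm,b in dict(tape=(330,385,140,190),flange=(268,312,162,205),cup=(150,205,150,200)).items():
    k=Z[b[2]:b[3],b[0]:b[1]]; s=C[b[2]:b[3],b[0]:b[1]][k>.015]; print(nm,s[:,:2].min(0),s[:,:2].max(0),k.max())
cr=np.hstack([cv2.resize(p[235:295,345:445],None,fx=4,fy=4,interpolation=2),cv2.resize(p[225:285,235:325],None,fx=4,fy=4,interpolation=2)])
cv2.imwrite("pics/crop.png",cr)
```

```text
grip [ 551.3 -254.1] [46.6  2.1] 89.2 px (386, 267, 23, 2) medz 0.10589808622070089
prong [ 585.8 -269.5] [152.9  18.6] 89.2 px (363, 253, 67, 9) medz 0.004424876013604921
prong [ 538.1 -268.7] [ 23.3 149.8] 0.4 px (364, 272, 66, 12) medz 0.0031581712747868664
tray [575.7   7.5] [114.9 114.8] 18.7 px (245, 232, 63, 62) medz 0.019482079404979848
head [467.4 290.8] [192.4 184. ] 89.4 px (105, 270, 85, 85) medz 0.0021004016853304296
disc [445.4 258. ] [7.9 7.6] 45.7 px (159, 320, 5, 5) medz 0.04384106103462736
glass [463.3 289.4] [55.1 53.1] 1.3 px (135, 301, 25, 26) medz 0.04456413346438401
tape [ 0.44159161 -0.23002707] [ 0.84347957 -0.07056043] 1.243488324138147
flange [ 0.44159161 -0.07056043] [0.79705182 0.01069018] 1.243488324138147
cup [ 0.44159161 -0.07056043] [0.78955671 0.24057596] 1.243488324138147
```

View pics/crop.png

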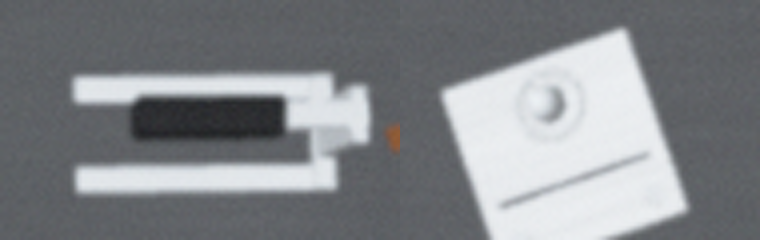

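The crop confirms the black-gripped steel fork, nearly parallel to world y, with its prongs pointing left (+y). The tray is yawed about +18.7° and its pocket and ball are on the +x side. Fork is at ≈ (0.562,-0.258), tray (0.576,0.008) and window (0.463,0.289). All measured sizes match the given ones to a few mm. I'll move above the fork now.

```bash
python3 -m pendant '1 3 -2.7 0 0 0 -3;1 3 -2.7 0 0 0 -3;1 3 -2.7 0 0 0 -3;1 3 -2.7 0 0 0 -3;1 3 -2.7 0 0 0 -3;1 3 -2.7 0 0 0 -3;1 3 -2.7 0 0 0 -3;1 3 -2.7 0 0 0 -3' | tail -5
python3 -m pendant '1 1.7 -3.9 0 0 0 -3;1 1.7 -3.9 0 0 0 -3;1 1.7 -3.9 0 0 0 -3;1 1.7 -3.9 0 0 0 -3;1 1.7 -3.9 0 0 0 -3;1 1.7 -3.9 0 0 0 -3;1 1.7 -3.9 0 0 0 -3;1 1.7 -3.9 0 0 0 -3;1 1.7 -3.9 0 0 0 -3' | tail -5
python3 -m pendant '1 -.5 -4.4 0 0 0 -3;1 -.5 -4.4 0 0 0 -3;1 -.5 -4.4 0 0 0 -3;1 -.5 -4.4 0 0 0 -3;1 -.5 -4.4 0 0 0 -3;1 -.5 -4.4 0 0 0 -3;1 -.5 -4.4 0 0 0 -3;1 0 0 0 0 0 0;1 0 0 0 0 0 0' | tail -5
python3 - <<'E'
from h import *
f=np.load("top0.npz"); p=f["p"]; m={k:f[k] for k in("K","dist","R","t")}
def rep(name,p,m,mask,z):
    c=max(cv2.findContours(mask,0,1)[0],key=cv2.contourArea)
    q=ray(m,c.reshape(-1,2),z)[:,:2].astype(np.float32); r=cv2.minAreaRect(q*1000)
    print(name,np.round(r[0],1),np.round(r[1],1),round(r[2],1),cv2.boundingRect(c))
M=np.zeros((480,640),np.uint8); M[254:275,372:421]=255*(p[254:275,372:421].max(2)<70); rep("top grip",p,m,M,.108)
p,d,m=snap("wrist"); np.savez("w1.npz",p=p,d=d,**m); cv2.imwrite("pics/w1.png",p)
rep("wrist grip",p,m,255*((p.max(2)<60).astype(np.uint8)),.108)
o=readout.get_obs(); print(o["position"],o["eef_rot"],o["joint_positions"],o["clock"])
E
```

```text
clock: 0.9
position: [0.447, 0.3991, 0.2052]
eef_rot: [0.0, 0.916, 0.402, -0.0]
wrist_force: [-0.4, 1.1, -0.4]
finger_gap: 1.002
clock: 1.8
position: [0.5993, 0.0479, 0.2052]
eef_rot: [-0.0, 0.984, 0.177, -0.0]
wrist_force: [0.3, 0.6, -0.1]
finger_gap: 0.997
clock: 2.7
position: [0.5634, -0.2595, 0.205]
eef_rot: [-0.0, 1.0, -0.005, -0.0]
wrist_force: [-0.4, 0.6, 0.3]
finger_gap: 1.003
top grip [ 557.7 -253.2] [78.3 19.1] 89.2 (378, 260, 38, 10)
wrist grip [ 359.4 -376.5] [124.5  56.6] 89.1 (48, 310, 74, 124)
[ 0.56413436 -0.25748317  0.20494339] [-7.89673425e-04  9.99991411e-01 -4.05456466e-03 -3.38757738e-04] [ 0.15273097  0.61228228  0.38209543  1.61211458 -0.26419268  0.96984482
  0.61439741] 2.75
```

View pics/w1.png

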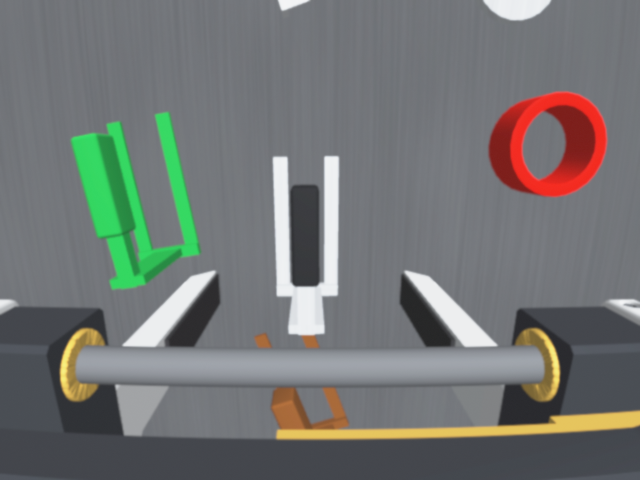

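The wrist view shows the black grip at px (305,235) between the white prongs (281 and 331), with the jaws straddling it. I'll measure it from this picture.

Run:
```python
from h import *
f=np.load("w1.npz"); p=f["p"]; m={k:f[k] for k in("K","dist","R","t")}
def rep(name,mask,z,b):
    M=np.zeros((480,640),np.uint8); M[b[0]:b[1],b[2]:b[3]]=255*mask[b[0]:b[1],b[2]:b[3]]
    c=max(cv2.findContours(M,0,1)[0],key=cv2.contourArea)
    q=ray(m,c.reshape(-1,2),z)[:,:2].astype(np.float32); r=cv2.minAreaRect(q*1000)
    print(name,np.round(r[0],1),np.round(r[1],1),round(r[2],1),cv2.boundingRect(c))
b=p.max(2)
rep("grip",b<70,.108,(175,295,286,326))
rep("L",b>170,.004,(140,297,265,289));rep("R",b>170,.004,(140,297,322,345))
```

```text
grip [ 558.8 -254.1] [20.4 77.8] 0.3 (291, 186, 28, 99)
L [ 532.1 -268.6] [151.1  15.5] 88.6 (273, 156, 16, 141)
R [ 584.4 -269.2] [151.   16.7] 89.5 (322, 156, 17, 141)
```

```bash
python3 -m pendant '1 -.5 .2 -2 0 0 .5;1 0 0 -3 0 0 0;1 0 0 -3 0 0 0;1 0 0 -3 0 0 0;1 0 0 -1.9 0 0 0;1 0 0 0 0 0 0;-1 0 0 0 0 0 0;-1 0 0 0 0 0 0;-1 0 0 0 0 0 0;-1 0 0 0 0 0 0'|tail -5
python3 -m pendant '-1 0 0 0 0 0 0;-1 0 0 0 0 0 0;-1 0 0 0 0 0 0;-1 0 0 0 0 0 0;-1 0 0 .2 0 0 0;-1 0 0 .3 0 0 0;-1 0 0 0 0 0 0;-1 0 0 0 0 0 0'|tail -5
```

```text
clock: 3.75
position: [0.5598, -0.2567, 0.0775]
eef_rot: [0.0, 1.0, 0.0, 0.001]
wrist_force: [-0.2, 0.5, 0.7]
finger_gap: 0.696
clock: 4.55
position: [0.5589, -0.2563, 0.0812]
eef_rot: [-0.0, 1.0, 0.0, -0.0]
wrist_force: [-0.3, 0.7, -2.8]
finger_gap: 0.235
```

```bash
python3 -m pendant '-1 1 1.6 0 0 0 2.6;-1 1 1.6 0 0 0 2.6;-1 1 1.6 0 0 0 2.6;-1 1 1.6 0 0 0 2.6;-1 1 1.6 0 0 0 2.6;-1 1 1.6 0 0 0 2.6;-1 .8 1.6 0 0 0 2.6;-1 0 0 0 0 0 0;-1 0 0 0 0 0 0;-1 0 0 0 0 0 0'|tail -5
cat > w2.py <<'E'
from h import *
import sys
n=sys.argv[1]
p,d,m=snap("wrist"); np.savez(n+".npz",p=p,d=d,**m); cv2.imwrite(f"pics/{n}.png",p)
q,e,k=snap("side"); np.savez(n+"s.npz",p=q,d=e,**k); cv2.imwrite(f"pics/{n}s.png",np.hstack([cv2.resize(q[130:350,220:460],None,fx=2,fy=2)]))
t,e,k=snap("top"); np.savez(n+"t.npz",p=t,d=e,**k)
E
python3 w2.py w2
```

```text
clock: 5.55
position: [0.6264, -0.1463, 0.0815]
eef_rot: [0.001, 0.988, 0.157, -0.0]
wrist_force: [-0.1, -0.3, -2.8]
finger_gap: 0.231
```

View pics/w2.png

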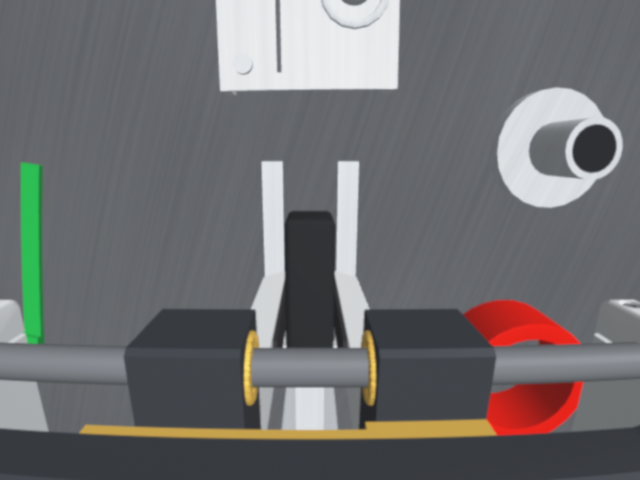

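View pics/w2s.png

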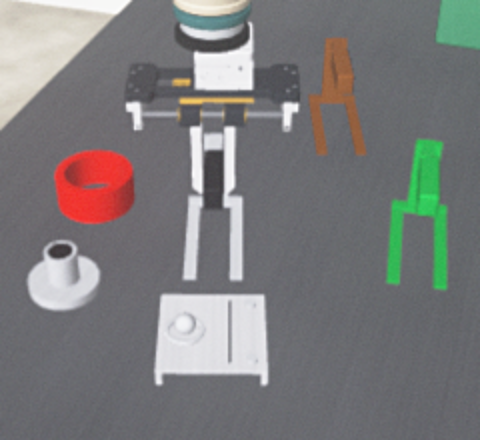

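The prongs are lined up with the tray. Tips are at px (272,161) and (348,161), and the tray's front edge runs from (220,91) to (398,89). I'll measure the offset and the prong height.

Run:
```python
from h import *
f=np.load("w2.npz"); p=f["p"]; m={k:f[k] for k in("K","dist","R","t")}; C=cloud(m,f["d"])
for u in(272,347): 
  for v in(167,200,250): print("prong",u,v,np.round(np.median(C[v-2:v+3,u-3:u+4].reshape(-1,3),0),4))
for u,v in((235,40),(235,80),(385,40),(385,80)): print("plate",u,v,np.round(C[v,u],4))
for u,v in((180,130),(450,130)): print("bench",np.round(C[v,u],4))
T=ray(m,[(272,161),(348,161)],.009); E=ray(m,[(220,91),(398,88.5)],.020); print("tips",T,"\nedge",E)
f=lambda a:np.degrees(np.arctan2(a[1][1]-a[0][1],a[1][0]-a[0][0]))
print("yaw fork",f(T),"tray",f(E)); t=np.radians(f(E)); y=np.array([-np.sin(t),np.cos(t)])
print("tray centre",E[:,:2].mean(0)+.055*y, "width",np.linalg.norm(E[1]-E[0]))
print("fork origin",T[:,:2].mean(0)-.062*np.array([-np.sin(np.radians(f(T))),np.cos(np.radians(f(T)))]))
```

```text
prong 272 167 [ 0.5828 -0.0986  0.0064]
prong 272 200 [ 0.5894 -0.1202  0.0065]
prong 272 250 [ 0.5997 -0.1546  0.0065]
prong 347 167 [ 0.6314 -0.0827  0.0066]
prong 347 200 [ 0.639  -0.104   0.0064]
prong 347 250 [ 0.6509 -0.138   0.0067]
plate 235 40 [ 0.54   -0.0313  0.0195]
plate 235 80 [ 0.5468 -0.0539  0.021 ]
plate 385 40 [ 0.6269 -0.0032  0.0205]
plate 385 80 [ 0.635  -0.0249  0.0197]
bench [ 0.5139 -0.0943 -0.0009]
bench [ 0.6917 -0.0362  0.    ]
tips [[ 0.58191574 -0.09462841  0.009     ]
 [ 0.63056878 -0.07875363  0.009     ]] 
edge [[ 0.5394157  -0.06289449  0.02      ]
 [ 0.64442396 -0.02708602  0.02      ]]
yaw fork 18.070755096416885 tray 18.829696323326406
tray centre [0.57416824 0.00706626] width 0.11094585233921317
fork origin [ 0.62547412 -0.14563282]
```

```bash
python3 -m pendant '-1 0 0 .2 0 0 .5;-1 -.5 1.5 0 0 0 0;-1 -.6 1.8 0 0 0 0;-1 -.6 1.8 0 0 0 0;-1 -.6 1.8 0 0 0 0;-1 0 0 0 0 0 0'|tail -5
python3 -m pendant '-1 -.6 1.8 0 0 0 0;-1 -.6 1.8 0 0 0 0;-1 -.6 1.8 0 0 0 0;-1 -.6 1.8 0 0 0 0;-1 -.4 1.1 0 0 0 0;-1 0 0 0 0 0 0;-1 0 0 0 0 0 0;-1 0 0 0 0 0 0'|tail -5; python3 w2.py w3
```

```text
clock: 6.3
position: [0.6026, -0.069, 0.0832]
eef_rot: [-0.002, 0.986, 0.166, -0.001]
wrist_force: [0.1, 1.8, -3.4]
finger_gap: 0.23
clock: 7.1
position: [0.5766, 0.0059, 0.0836]
eef_rot: [0.001, 0.987, 0.162, 0.0]
wrist_force: [-0.8, -0.2, -3.3]
finger_gap: 0.233
```

View pics/w3.png

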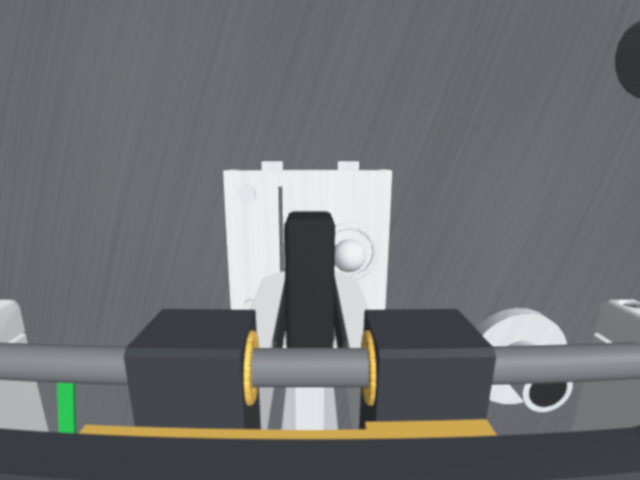

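The prongs are through the tunnel. The tips at (272,165) and (348,165) show ~7 mm past the tray's far edge, centred to about 2 mm. The ball is in its ring at (350,255). I'll lift gently.

```bash
python3 -m pendant '-1 0 0 .2 0 0 0;-1 0 0 .2 0 0 0;-1 0 0 .1 0 0 0;-1 0 0 .1 0 0 0;-1 0 0 .1 0 0 0;-1 0 0 .1 0 0 0;-1 0 0 .1 0 0 0;-1 0 0 .2 0 0 0;-1 0 0 .3 0 0 0;-1 0 0 .3 0 0 0'|tail -5
python3 -m pendant '-1 0 0 .4 0 0 0;-1 0 0 .4 0 0 0;-1 0 0 .4 0 0 0;-1 0 0 .4 0 0 0;-1 0 0 .4 0 0 0;-1 0 0 .3 0 0 0;-1 0 0 .2 0 0 0;-1 0 0 0 0 0 0;-1 0 0 0 0 0 0;-1 0 0 0 0 0 0'|tail -5; python3 w2.py w4
cat > tilt.py <<'E'
from h import *
import sys
f=np.load(sys.argv[1]+".npz"); p=f["p"]; m={k:f[k] for k in("K","dist","R","t")}; C=cloud(m,f["d"])
P=np.vstack([C[185:260,u0:u1].reshape(-1,3) for u0,u1 in((236,242),(258,270),(376,380))])
z=np.median(P[:,2]); P=P[abs(P[:,2]-z)<.008]
c=P.mean(0); n=np.linalg.svd(P-c)[2][2]; n*=np.sign(n[2]); print("plate z",z,"normal",n.round(4),"tilt",np.arccos(n[2]))
g=cv2.cvtColor(p,cv2.COLOR_BGR2GRAY)
print("ring mask px: see crop"); cv2.imwrite(f"pics/{sys.argv[1]}c.png",cv2.resize(p[140:320,200:420],None,fx=2,fy=2))
E
python3 tilt.py w3; python3 tilt.py w4
```

```text
clock: 8.25
position: [0.576, 0.0074, 0.1006]
eef_rot: [-0.0, 0.987, 0.162, -0.0]
wrist_force: [-0.1, 0.7, -6.0]
finger_gap: 0.231
clock: 9.25
position: [0.576, 0.0075, 0.1253]
eef_rot: [-0.0, 0.987, 0.163, -0.0]
wrist_force: [-0.5, 0.4, -6.6]
finger_gap: 0.232
plate z 0.02040475510639536 normal [-0.0034 -0.0057  1.    ] tilt 0.0066356798467657
ring mask px: see crop
plate z 0.05429027661503166 normal [-0.0031 -0.0057  1.    ] tilt 0.006491699873359227
ring mask px: see crop
```

View pics/w4s.png

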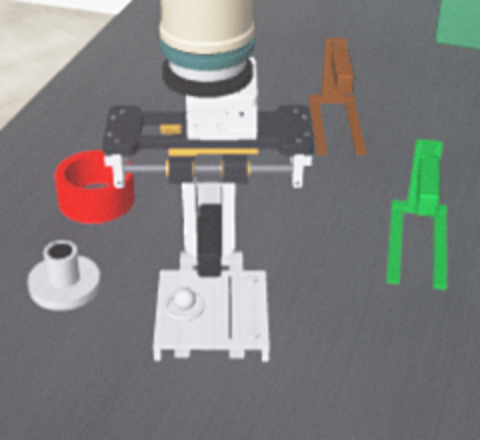

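The tray is level (0.006 rad) and clear, with the ball in the ring (side crop 185,297). Next I raise it and carry it with gentle ramps.

```bash
python3 -m pendant '-1 0 0 .3 0 0 0;-1 0 0 .6 0 0 0;-1 0 0 .9 0 0 0;-1 0 0 1 0 0 0;-1 0 0 1 0 0 0;-1 0 0 1 0 0 0;-1 0 0 1 0 0 0;-1 0 0 .9 0 0 0;-1 0 0 .5 0 0 0;-1 0 0 .3 0 0 0'|tail -5
python3 -m pendant '-1 -.18 .46 0 0 0 0;-1 -.37 .93 0 0 0 0;-1 -.55 1.4 0 0 0 0;-1 -.73 1.86 0 0 0 0;-1 -.73 1.86 0 0 0 0;-1 -.73 1.86 0 0 0 0;-1 -.73 1.86 0 0 0 0;-1 -.73 1.86 0 0 0 0;-1 -.73 1.86 0 0 0 0;-1 -.73 1.86 0 0 0 0'|tail -5
python3 -m pendant '-1 -.73 1.86 0 0 0 0;-1 -.73 1.86 0 0 0 0;-1 -.73 1.86 0 0 0 0;-1 -.73 1.86 0 0 0 0;-1 -.73 1.86 0 0 0 0;-1 -.55 1.4 0 0 0 0;-1 -.37 .93 0 0 0 0;-1 -.18 .46 0 0 0 0;-1 -.1 .2 0 0 0 0;-1 0 0 0 0 0 0'|tail -5
python3 -m pendant '-1 0 0 0 0 0 0;-1 0 0 0 0 0 0;-1 0 0 0 0 0 0'|tail -5
python3 w2.py w5; python3 tilt.py w5
python3 - <<'E'
from h import *
f=np.load("w5t.npz");cv2.imwrite("pics/w5t.png",np.hstack([cv2.resize(f["p"][240:380,60:240],None,fx=2.2,fy=2.2),cv2.resize(cv2.imread("pics/w5c.png"),(396,308))]))
E
```

```text
clock: 10.4
position: [0.5763, 0.0075, 0.2011]
eef_rot: [-0.0, 0.987, 0.163, 0.0]
wrist_force: [-0.2, -0.4, -6.1]
finger_gap: 0.23
clock: 11.4
position: [0.5125, 0.1678, 0.2001]
eef_rot: [-0.0, 0.987, 0.163, -0.001]
wrist_force: [0.2, -0.0, -5.9]
finger_gap: 0.235
clock: 12.4
position: [0.4658, 0.2879, 0.2005]
eef_rot: [0.0, 0.987, 0.162, 0.0]
wrist_force: [0.3, -0.3, -5.4]
finger_gap: 0.231
clock: 12.7
position: [0.4659, 0.2879, 0.2005]
eef_rot: [0.0, 0.987, 0.162, 0.0]
wrist_force: [-0.2, 1.0, -7.5]
finger_gap: 0.229
plate z 0.12956356424135435 normal [-0.0029 -0.0049  1.    ] tilt 0.005721313508057829
ring mask px: see crop
```

View pics/w5t.png

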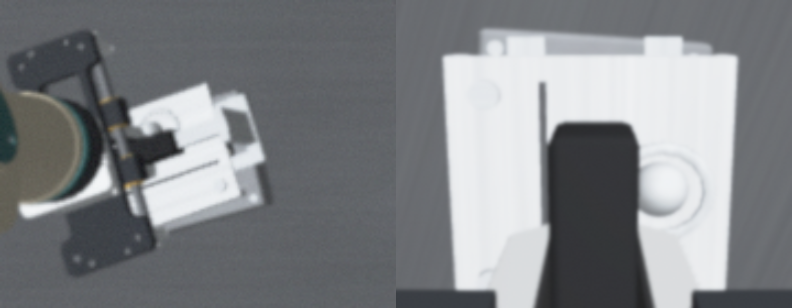

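Held over the head, level, with the ball in its ring (crop 660,190). I'll check the centring: tray far edge in the wrist view, window centre in the initial side view.

Run:
```python
from h import *
f=np.load("w5.npz"); m={k:f[k] for k in("K","dist","R","t")}
E=ray(m,[(226.1,172.7),(389.4,172.7)],.1296); t=np.arctan2(*(E[1]-E[0])[[1,0]])
print("tray",E[:,:2].mean(0)-.055*np.array([-np.sin(t),np.cos(t)]),"w",np.linalg.norm(E[1]-E[0]),np.degrees(t))
for n,b in(("side",(395,460,300,370)),("top",(294,335,128,168))):
    f=np.load(n+"0.npz"); p=f["p"]; m={k:f[k] for k in("K","dist","R","t")}; h=cv2.cvtColor(p,cv2.COLOR_BGR2HSV)
    M=np.zeros((480,640),np.uint8); s=np.s_[b[0]:b[1],b[2]:b[3]]; M[s]=255*((h[...,1]>25)&(h[...,2]>120))[s]
    c=max(cv2.findContours(M,0,1)[0],key=cv2.contourArea); q=ray(m,c.reshape(-1,2),.045)[:,:2].astype(np.float32)
    print(n,cv2.minAreaRect(q*1000),q.shape)
```

```text
tray [0.46376147 0.28756995] w 0.11027821911933638 18.616628978970247
side ((463.0013427734375, 288.8865966796875), (55.82559585571289, 54.873939514160156), 19.40605926513672) (100, 2)
top ((463.2584228515625, 289.3668518066406), (55.05128860473633, 53.0909309387207), 1.3423240184783936) (72, 2)
```

The tray is within ~2 mm of the window centre, level, with about 80.6 mm of clearance. I'll let it settle briefly and hand in.

```bash
python3 -m pendant '-1 0 0 0 0 0 0;-1 0 0 0 0 0 0;-1 0 0 0 0 0 0;-1 0 0 0 0 0 0;-1 0 0 0 0 0 0'|tail -5; python3 -c "
from rig import order; print(order.sign_off())"
```

```text
clock: 13.35
position: [0.4656, 0.2885, 0.2005]
eef_rot: [-0.0, 0.987, 0.163, 0.0]
wrist_force: [0.4, 1.6, -6.0]
finger_gap: 0.233
the job is handed in; nothing more can be done
None
```

I took the steel fork by its black grip, slid it under the tray, lifted the tray and carried it over the inspection head. The job was handed in at about 13.4 s with the fork still gripped; sign-off gave no verdict.

**Last checks:**
- **Centring:** the tray's middle measured about 1.5–2 mm from the window's middle. The window position from the top and side views agreed to 0.5 mm.
- **Height:** the underside of the plate was about 81 mm above the glass.
- **Level:** tilt was about 0.006 rad.
- **Ball:** it was in its ring in the last wrist picture.
- **Load:** the wrist carried about 6 N, steady and within noise of 1–2 N, with the grip at 22 mm.

No check failed. Two I did not make: a fresh measurement of the bystanders' positions, though the path stayed well clear of them, and a direct reading of the tray's speed, though the tool held its pose within about 1 mm before hand-in.

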